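# Fit the sprung retaining bar across the jar rack

## Robot

A 7-joint arm with a two-finger parallel gripper is mounted at the origin on the work surface. World frame = base frame: x ahead of the robot, y to its left, z up, the work surface at z = 0. Lengths are in m, angles in rad, forces in N, time in s.
With the tool pointing down it reaches from about 0.35 to 0.9 m from the base axis. Payload 8.1 kg.
Tool frame: the origin (TCP) lies midway between the tips of the shut fingers; the grasp point (between the pads) lies behind it (arm.tcp_to_grasp is the z of the grasp point in the tool frame, in m); z points along the fingers, y is the line along which they close (so a half turn about z gives the same grasp; the last joint's range is limited). The gripper opens to 92 mm and grips with 3 to 60 N. Pads are 19 mm wide; open, the fingers measure 130 mm over their backs; the gripper's body (75 mm by 190 mm) begins 47 mm behind the grasp point.
Start: joints at [1.111, 0.434, 0.025, 1.573, -0.012, 1.134, -0.075], TCP at [0.218, -0.586, 0.227] pointing down, gripper open.
Joint ranges: [-2.62, 2.62], [-0.44, 2.09], [-1.27, 1.32], [0.08, 2.57], [-1.32, 4.46], [0.12, 2], [-2.74, 2.74]. Speed limits (rad/s): [2.22, 2.22, 3.01, 3.01, 3.14, 3.14, 3.14].

## Interface

Orientations are given as a rotation vector (axis times angle).
In Python, from cell import readout, vision, arm gives the robot as it stands.
- The arm moves only by the tool carry_out, never from a script. Its argument "increments" is one flat list of numbers, 6 for each row, row after row: the shift along the world's x, y, z in mm, then the turn, a rotation vector about the world's x, y, z in rad. In form: [tx, ty, tz, wx, wy, wz, tx, ty, tz, wx, wy, wz, ...]. A call has 1 to 20 rows; each row shifts and turns the commanded pose from where the row before left it; what a row does not reach is not made up. A row lasts 1/8 s, in which the tool goes at most 62.5 mm and 10.7 degrees, less where a joint would pass 70% of its speed; a pose out of reach is approached as far as the arm can. A call with a gripper value outside its range is refused whole. "grip" is the closure, from 0 (fully open) to 1 (shut), set as the call begins (left out, the last holds). The fingers move at their own pace and stop on an object; "newtons" is the grip in N (left out, the last holds). Time passes only in rows, so rows that do not move let the fingers close. It gives the time, the measured TCP pose, the force, the opening and the grip force at its end, in the units of the state.
- readout.observe(): the state, without advancing time (a new reading comes with each control period).
- vision.get_image(name): name is "side" or "top"; returns the picture (480x640x3 uint8, red, green, blue); there is no depth.
- vision.calibration(name): a dict with "fov_y" (degrees; the focal length in pixels is half the picture's height over the tangent of half this angle, whatever the lens; pixels are square), "cx", "cy" (the principal point, pixels), "pose" (4x4, takes a point from camera to world coordinates). Camera axes: x right, y up, looking along -z (the intrinsics and any distortion apply to the point x, -y, -z); pixel columns grow to the right and rows downward; lengths in m; the calibration is good to about 2 mm. A picture is of the moment at which its call begins. calibration takes no time and is no camera call.
- arm.sign_off(): hands the job in; it is judged then, once.
The state is a dict: "clock": time; "joints": joint angles; "dq": joint speeds; "joint_efforts": joint torques, N m; "position": TCP position; "ee_rot": TCP orientation; "force": force on the tool from outside, world axes, zero at the start; "ft_torque": the same for the moment, N m; "width": opening from 0.0 (shut) to 1.0 (fully open); "gripper_force": force on a finger pad.
Only numpy, scipy, OpenCV 4.12 (cv2) and the standard library are available. Lean on these libraries where they do the work, as an engineer would, in place of code of your own. Each camera call takes 0.05 s, during which the arm holds its last target. There are 200 camera calls.

## Task

Before the van drives off, lock the jars in: pick up the yellow retaining bar, press its sprung pin (red-collar end) against the tall red-capped bracket of the jar rack until the bar is short enough, slide it down between the two brackets and let it spring out, so that the sprung pin sits in the tall bracket's recess and the fixed pin in the low bracket's recess. The bracket pair may sit up to 15 mm off its nominal place, so feel for it; never push the bar against the rack with more than about 35 N, and leave the jars standing where they are and the other things on the table alone; let go of the bar when it is in.

Things in the scene. Friction and masses are not known exactly. Their poses are not given: they have to be found in the camera images.
- bar: Yellow bar, 24 x 24 mm, 161 mm long along its y, 0.25 kg, lying level on two rubber blocks, underside 20 mm up. Origin: body centre, on the pin axis; z up. Red collar and sprung pin at +y, black collar and fixed pin at -y. Steel pins, 10 mm across, flat-ended; the fixed one stands 22 mm out of the body, the sprung one 41 mm (free). Free length 224 mm.
- plunger (a joint): How far the sprung pin is pushed into the bar, m: 0 free, 0.030 fully in (then solid). Spring force about 3 N at 0, plus 0.4 N per mm. To pass down between the groove backs it must be pressed in 24 mm or more (12.6 N); seated in both recesses it stays pressed in 6 mm.
- sprung_tip (a point): End of the sprung pin, on the pin axis; free, it is 121.5 mm from the bar's origin along +y.
- fixed_tip (a point): End of the fixed pin, 102.5 mm from the bar's origin along -y. Groove and recess share a floor, nominally 50 mm up, on which a pin lies at the right height (axis 55 mm). Each recess is 14 mm wide, 14.5 mm high, 9 mm deep beyond the groove back, closed all round.
- rack: Fixed jar rack: base plate 10 mm thick, x -40..130, y -140..140 mm, origin under the bracket line's nominal middle, z up. Two aluminium brackets 44 mm wide on one grey beam face each other along y: tall one (red cap, 133 mm high) at +y, low one (black cap, 90 mm) at -y. Three jars (tops at 82 mm) stand in it, centres 84 mm to +x of the bracket line.
- tall_seat (a point): Nominal mouth centre of the tall bracket's recess, on the groove back's plane, 55 mm up; axes as the rack's. The pair of brackets is clamped by hand and really sits up to 15 mm along y and 6 mm in height, either way, from its nominal place (not measured: feel for it). All bracket sizes and heights given are for the nominal place. The groove backs are exactly 200 mm apart.
- low_seat (a point): Nominal mouth centre of the low bracket's recess, 200 mm from tall_seat, shifted together with it. Both brackets: vertical groove 14 mm wide between ribs 6 mm proud; rib tops flare from 14 to 32 mm at 75 to 85 mm height to guide a pin from above; the tall bracket's face above that is plain up to 130 mm and flush with the groove back, so a pin pressed on it can slide down.
- jar0: Loose jar in the rack, red cap, 50 mm across, 72 mm high, origin under its centre.
- jar1: Loose jar in the rack, black cap, as jar0.
- jar2: Loose jar in the rack, white cap, as jar0.
- pot: Loose steel cup, 68 mm across, 60 mm high; leave alone.
- marker: Loose yellow tent-shaped marker, 90 mm wide, 80 mm high; leave alone.
- tin: Loose flat brass tin, 80 mm across, 48 mm high; leave alone.
- brush: Loose brush lying on the table; leave alone.
- driver: Loose screwdriver with an orange handle lying on the table; leave alone.
There are look-alikes about, which are no part of the job. Leave any green look-alike of the jar2 alone. There is more than one size of the bar; the job needs the smaller.

How it is judged:
By the outcome, as a careful person would: the job done as asked, in the order asked, and still so for the second after the job is handed in, with the robot touching nothing.
It also fails if it takes over 59 s, if anything falls off the work surface, if the arm or the gripper's body presses on something with over 40 N, if the wrist force passes 120 N, or if a joint passes its speed limit or range.

## Working session

There is one attempt and no reset: what is moved stays moved. The work goes in short steps, Python scripts to look and compute and a tool call to move; the robot and the scene stay as the last step left them, time stands still between calls to the robot, and variables do not carry over. Pictures are saved under pics/ and viewed, at most 10 in all, crops included, and the job is handed in when it is done.

Besides the shell and the picture viewer there is one more tool, called after "Request:" as a command line: name --argument value ..., lists and objects as JSON in quotes. carry_out: Moves the arm, as the interface text tells. Its arguments: {"type":"object","properties":{"increments":{"type":"array","items":{"type":"number"}},"grip":{"type":"number"},"newtons":{"type":"number"}},"required":["increments"]}

```bash
mkdir -p pics; ls
python3 - <<'E'
from cell import readout, vision, arm
import cv2
for n in("side","top"):
    im=vision.get_image(n); cv2.imwrite(f"pics/{n}0.png",im[:,:,::-1]); c=vision.calibration(n); print(n,c)
print(readout.observe(), arm.tcp_to_grasp)
E
```

```text
pics
side {'fov_y': 49.323411512713704, 'cx': 320.1401679554225, 'cy': 238.88551142069758, 'pose': array([[-0.94041375,  0.21565036, -0.26290093,  0.16883865],
       [-0.33993871, -0.5781108 ,  0.74177461,  0.91257282],
       [ 0.00797809,  0.78694525,  0.61697125,  0.86938758],
       [ 0.        ,  0.        ,  0.        ,  1.        ]])}
top {'fov_y': 55.26660312605447, 'cx': 319.69042938689233, 'cy': 235.0983635875848, 'pose': array([[ 0.0238849 ,  0.99568328, -0.08969007,  0.43100376],
       [-0.99964677,  0.02483295,  0.00946925, -0.07085113],
       [ 0.01165565,  0.08943221,  0.99592471,  1.23978315],
       [ 0.        ,  0.        ,  0.        ,  1.        ]])}
{'clock': 0.1, 'joints': array([ 1.11137175,  0.4351856 ,  0.02496206,  1.57397702, -0.01158076,
        1.13398834, -0.07511046]), 'dq': array([-0.00013753, -0.00190701, -0.00074   , -0.00106791,  0.00087392,
       -0.00026451, -0.00034395]), 'joint_efforts': array([ 3.27663634e-03, -6.69128823e+01,  9.88080092e-01, -3.15146506e+01,
       -6.05759583e-02,  3.73555126e-02,  3.98945645e-05]), 'position': array([ 0.21811054, -0.58523601,  0.22601451]), 'ee_rot': array([-3.09040468e+00, -5.57194542e-01,  6.11427472e-04]), 'force': array([-0.24185801,  0.10025854,  0.12452976]), 'ft_torque': array([ 0.01255162, -0.02989713, -0.0150511 ]), 'gripper_force': 0.0, 'width': 0.9999473809715841} -0.0188
```

View pics/side0.png

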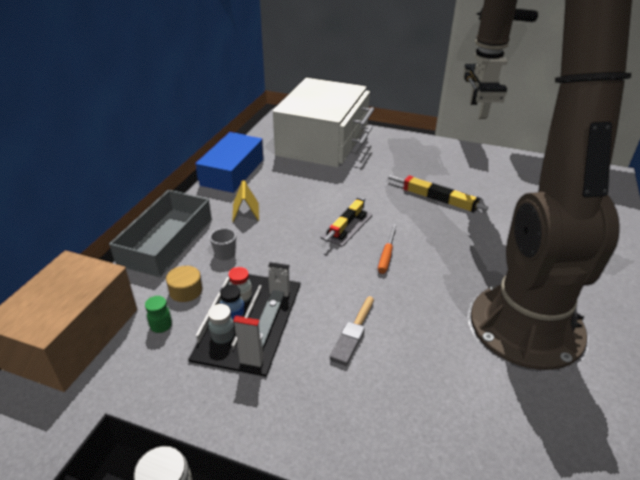

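View pics/top0.png

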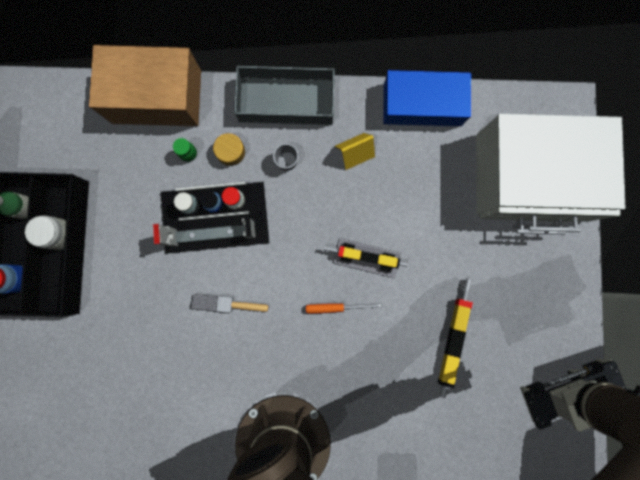

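The top view shows the small bar at about (370,257) with its red end at (343,252). The rack is at (215,215), with the red-capped tall bracket at (157,233) and the low one at (255,228). The larger bar, at (456,340), is the look-alike. Next I'll zoom in on both.

Run:
```python
import cv2,numpy as np
t=cv2.imread("pics/top0.png");s=cv2.imread("pics/side0.png")
z=lambda im,x,y,w,h,W,H:cv2.resize(im[y:y+h,x:x+w],(W,H),interpolation=cv2.INTER_CUBIC)
a=np.hstack([z(t,145,175,130,80,780,480)[:, :480+300]]) 
b=z(t,310,230,100,50,780,390)
cv2.imwrite("pics/a.png",z(t,145,175,130,95,780,570)); 
cv2.imwrite("pics/b.png",np.vstack([z(t,310,230,110,50,660,300),z(s,310,190,110,50,660,300)]))
```

```text
(no output)
```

View pics/a.png

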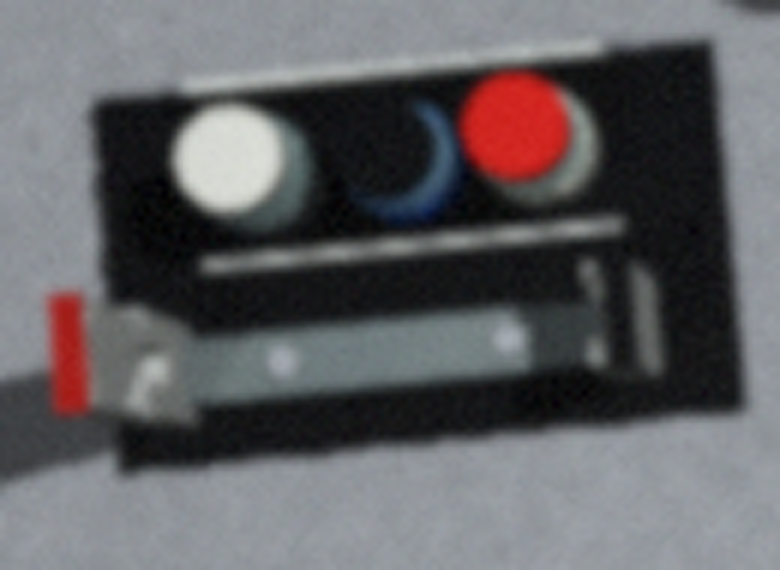

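View pics/b.png

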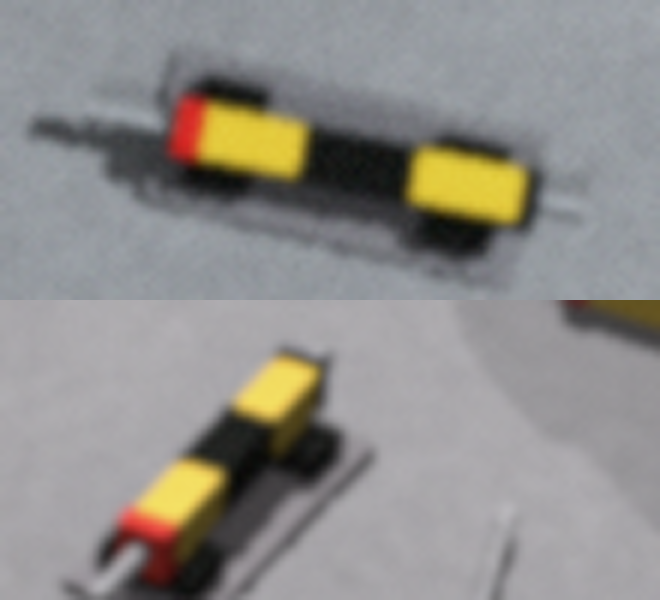

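```bash
cat > h.py <<'E'
import cv2,numpy as np
from cell import readout,vision,arm
def ray(n,uv):
    c=vision.calibration(n);f=240/np.tan(np.radians(c["fov_y"]/2));P=c["pose"]
    uv=np.atleast_2d(uv).astype(float)
    d=np.c_[(uv[:,0]-c["cx"])/f,-(uv[:,1]-c["cy"])/f,-np.ones(len(uv))]@P[:3,:3].T
    return P[:3,3],d
def plane(n,uv,z):
    o,d=ray(n,uv);return o+d*((z-o[2])/d[:,2])[:,None]
def tri(uvt,uvs):
    o1,d1=ray("top",uvt);o2,d2=ray("side",uvs);d1,d2=d1[0],d2[0]
    k=np.linalg.lstsq(np.c_[d1,-d2],o2-o1,rcond=None)[0]
    a,b=o1+k[0]*d1,o2+k[1]*d2
    return (a+b)/2,np.linalg.norm(a-b)
def blob(im,lo,hi,box):
    x,y,w,h=box;m=cv2.inRange(cv2.cvtColor(im[y:y+h,x:x+w],cv2.COLOR_BGR2HSV),lo,hi)
    p=np.argwhere(m)[:,::-1]+[x,y];return p
E
python3 - <<'E'
from h import *
np.set_printoptions(precision=4,suppress=True)
t=cv2.imread("pics/top0.png");s=cv2.imread("pics/side0.png")
c=np.array([[97,100],[712,43],[743,410],[122,470]])/6+[144.6,174.6]
W=plane("top",c,0.010)[:,:2];print("plate",W, [np.linalg.norm(W[i]-W[(i+1)%4]) for i in range(4)])
# local: (130,140),(130,-140),(-40,-140),(-40,140)
L=np.array([[130,140],[130,-140],[-40,-140],[-40,140]])/1e3
A=L-L.mean(0);B=W-W.mean(0);th=np.arctan2((A[:,0]*B[:,1]-A[:,1]*B[:,0]).sum(),(A*B).sum())
R=np.array([[np.cos(th),-np.sin(th)],[np.sin(th),np.cos(th)]]);o=W.mean(0)-R@L.mean(0)
print("rack yaw",th,"origin",o,"resid",W-(L@R.T+o))
np.savez("rack.npz",R=R,o=o,th=th)
for nm,lo,hi,bt,bs in [("redcap",(0,150,60),(8,255,255),(145,215,25,35),(225,310,45,20)),("jarred",(0,150,60),(8,255,255),(215,180,35,30),(222,262,32,20)),("collar",(0,150,60),(6,255,255),(335,240,15,25),(320,220,25,25))]:
    p=blob(t,lo,hi,bt);q=blob(s,lo,hi,bs)
    print(nm,p.mean(0),len(p),p.min(0),p.max(0),"side",q.mean(0),len(q),q.min(0),q.max(0))
    X,e=tri(p.mean(0),q.mean(0));print("  tri",X,e,"local",R.T@(X[:2]-o))
E1=plane("top",np.array([[178,127],[537,197],[183,97],[172,158],[545,172],[528,228],[350,163]])/6+[309.6,229.6],0.044)
print("bar ends",E1,np.linalg.norm(E1[0]-E1[1]))
y=blob(t,(20,120,80),(35,255,255),(330,235,80,45));r=cv2.minAreaRect(y.astype(np.float32));print("yellow rect",r,len(y))
cc=cv2.boxPoints(r);print(plane("top",cc,.044))
d=R.T@(plane("top",np.array([[200,268],[625,225],[205,372],[520,340],[600,260]])/6+[144.6,174.6],.03)[:,:2]-o).T;print("rail/beam at z30",d.T)
E
```

```text
plate [[0.6501 0.3502]
 [0.6834 0.0743]
 [0.5172 0.0546]
 [0.4836 0.33  ]] [np.float64(0.2779677082855205), np.float64(0.16739176736145475), np.float64(0.27743635980514286), np.float64(0.16772774844858482)]
rack yaw 0.12047684113363458 origin [0.5389 0.1969] resid [[-0.0011 -0.0012]
 [-0.0013  0.0008]
 [ 0.0012  0.0015]
 [ 0.0012 -0.001 ]]
redcap [155.8977 234.1932] 88 [154 225] [158 243] side [246.3285 320.5328] 137 [234 317] [257 325]
  tri [0.5251 0.3142 0.1352] 0.004785519092729213 local [0.0004 0.1182]
jarred [230.3333 195.3371] 264 [222 187] [239 204] side [238.0345 274.6422] 232 [229 268] [248 281]
  tri [0.6331 0.1494 0.079 ] 0.0025052975914804797 local [ 0.0878 -0.0584]
collar [340.5122 251.1463] 41 [338 246] [343 257] side [335.0182 230.5455] 55 [330 226] [338 236]
  tri [ 0.4991 -0.1379  0.0351] 0.0012222625560026964 local [-0.0798 -0.3276]
bar ends [[ 0.4989 -0.1343  0.044 ]
 [ 0.4722 -0.2912  0.044 ]
 [ 0.512  -0.1362  0.044 ]
 [ 0.4853 -0.132   0.044 ]
 [ 0.4832 -0.2946  0.044 ]
 [ 0.4587 -0.2874  0.044 ]
 [ 0.485  -0.2095  0.044 ]] 0.1590908136740034
yellow rect ((370.6186218261719, 256.9217529296875), (54.53121566772461, 11.152399063110352), 11.592175483703613) 395
[[ 0.4831 -0.1438  0.044 ]
 [ 0.5118 -0.1492  0.044 ]
 [ 0.4865 -0.2893  0.044 ]
 [ 0.4579 -0.2837  0.044 ]]
rail/beam at z30 [[ 0.0452  0.0924]
 [ 0.0465 -0.0956]
 [-0.001   0.0934]
 [-0.0001 -0.0454]
 [ 0.032  -0.0834]]
```

The measurements fit: the plate comes out at 278x168 mm, the red cap 135 mm up, the collar about 35 mm up and the bar body 159 mm long. The bar's centre is at (0.4855, -0.213) with yaw -0.174. The rack's origin is at (0.539, 0.197) with yaw 0.12. I'll move above the bar.

Request:
carry_out --increments '[27,37,-8,0,0,0.104,27,37,-8,0,0,0.104,27,37,-8,0,0,0.104,27,37,-8,0,0,0.104,27,37,-8,0,0,0.104,27,37,-8,0,0,0.104,27,37,-8,0,0,0.104,27,37,-8,0,0,0.104,26,37,-8,0,0,0.104,25.5,39,-8,0,0,0.104,0,0,0,0,0,0,0,0,0,0,0,0]' --grip 0

```text
clock: 1.6
position: [0.4852, -0.2141, 0.1465]
ee_rot: [-2.407, -2.019, 0.001]
force: [-0.1, -0.1, -0.8]
width: 1.002
gripper_force: 0.0
```

Run:
```python
from h import *
from scipy.spatial.transform import Rotation as Ro
s=readout.observe();print(s["clock"],s["position"],Ro.from_rotvec(s["ee_rot"]).as_matrix(),s["joints"])
```

```text
1.6 [ 0.48523421 -0.21413826  0.14645738] [[ 1.73940690e-01  9.84755635e-01 -9.87419509e-04]
 [ 9.84756056e-01 -1.73940980e-01 -2.15820694e-04]
 [-3.84283362e-04 -9.34827341e-04 -9.99999489e-01]] [ 0.57751177  0.39533788 -0.34581456  1.87982121  0.16862409  0.89554611
 -0.02445647]
```

Request:
carry_out --increments '[0,1,-30,0,0,0,0,0,-30,0,0,0,0,0,-30,0,0,0,0,0,-20,0,0,0,0,0,-10,0,0,0,0,0,-6,0,0,0,0,0,0,0,0,0]'

```text
clock: 2.48
position: [0.4858, -0.2131, 0.021]
ee_rot: [2.407, 2.019, -0.0]
force: [0.3, -0.1, -0.8]
width: 1.001
gripper_force: 0.0
```

Request:
carry_out --increments '[0,0,0,0,0,0,0,0,0,0,0,0,0,0,0,0,0,0,0,0,0,0,0,0,0,0,0,0,0,0,0,0,0,0,0,0]' --grip 1 --newtons 55

```text
clock: 3.22
position: [0.4858, -0.2126, 0.0207]
ee_rot: [2.406, 2.02, 0.0]
force: [0.1, -0.6, -0.1]
width: 0.397
gripper_force: 0.0
```

Request:
carry_out --increments '[0,0,0,0,0,0,0,0,0,0,0,0,0,0,0,0,0,0,0,0,0,0,0,0]'

```text
clock: 3.72
position: [0.4859, -0.2127, 0.0208]
ee_rot: [2.406, 2.02, 0.0]
force: [0.9, 0.4, -0.1]
width: 0.258
gripper_force: 55.0
```

Request:
carry_out --increments '[0,0,10,0,0,0,0,0,30,0,0,0,0,0,40,0,0,0,0,0,40,0,0,0,0,0,40,0,0,0,0,0,20,0,0,0,0,0,0,0,0,0,0,0,0,0,0,0]'

```text
clock: 4.72
position: [0.4849, -0.2125, 0.1998]
ee_rot: [-2.405, -2.019, 0.002]
force: [-0.7, 0.9, -2.9]
width: 0.26
gripper_force: 55.0
```

Run:
```python
from h import *
t=vision.get_image("top")[:,:,::-1];s=vision.get_image("side")[:,:,::-1]
z=lambda im,x,y,w,h:cv2.resize(im[y:y+h,x:x+w],(w*3,h*3),interpolation=cv2.INTER_CUBIC)
cv2.imwrite("pics/c.png",np.vstack([z(t,280,200,200,95),z(s,250,130,200,100)]))
print(readout.observe())
```

```text
{'clock': 4.825, 'joints': array([ 5.93366071e-01,  3.37143160e-01, -3.63404152e-01,  1.81663464e+00,
        1.38505687e-01,  1.01512321e+00,  1.08381837e-03]), 'dq': array([-0.00134333,  0.00248423, -0.00067635, -0.00639314, -0.00086015,
        0.00017505,  0.0020579 ]), 'joint_efforts': array([ 3.44850461e-02, -5.71349001e+01, -3.66943091e+00, -3.02845752e+01,
       -7.83242891e-02,  4.58062033e-02, -1.26182338e-03]), 'position': array([ 0.48484903, -0.21239842,  0.19946297]), 'ee_rot': array([-2.40443673e+00, -2.01860677e+00,  1.86161263e-03]), 'force': array([-0.19497308,  0.19114272, -2.96932118]), 'ft_torque': array([-0.05247547, -0.09625712,  0.00225068]), 'gripper_force': 54.997841119766235, 'width': 0.2580721322447364}
```

View pics/c.png

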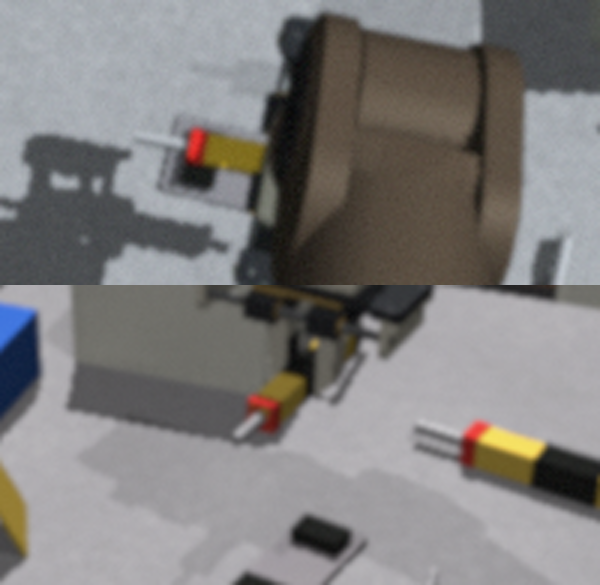

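The bar is held level in the gripper, with its red collar showing at top-picture pixel (345,248). I'll carry it above the rack, turning it to the rack's yaw.

Request:
carry_out --increments '[6,20,0,0,0,0.02,6,36,0,0,0,0.03,6,41,0,0,0,0.03,6,41,0,0,0,0.03,6,41,0,0,0,0.03,6,41,0,0,0,0.03,6,41,0,0,0,0.03,6,41,0,0,0,0.03,6,36,0,0,0,0.034,5.5,26.6,0,0,0,0.03,0,0,0,0,0,0,0,0,0,0,0,0]'

```text
clock: 6.32
position: [0.5447, 0.1521, 0.2002]
ee_rot: [-2.083, -2.351, 0.002]
force: [-0.4, -0.9, -2.4]
width: 0.259
gripper_force: 55.0
```

```bash
cat >> h.py <<'E'
from scipy.spatial.transform import Rotation as Ro
K=np.load("rack.npz")
def loc():
    s=readout.observe();p=s["position"];R=K["R"]
    M=Ro.from_rotvec(s["ee_rot"]).as_matrix();y=M[:,1]*np.sign(M[0,1])
    print("t",s["clock"],"local mm",(R.T@(p[:2]-K["o"])*1e3).round(1),"z",(p[2]*1e3).round(1),"yaw-rack",round(np.arctan2(y[1],y[0])-float(K["th"]),4),"tz",M[:,2].round(4))
    f=s["force"];print("Flocal",(R.T@f[:2]).round(2),f[2].round(2),"T",s["ft_torque"].round(3))
E
python3 - <<'E'
from h import *
loc()
t=vision.get_image("top")[:,:,::-1].copy();s=vision.get_image("side")[:,:,::-1].copy()
z=lambda im,x,y,w,h:cv2.resize(im[y:y+h,x:x+w],(w*3,h*3),interpolation=cv2.INTER_CUBIC)
cv2.imwrite("pics/t1.png",t);cv2.imwrite("pics/s1.png",s)
cv2.imwrite("pics/d.png",np.vstack([z(t,130,170,200,95),z(s,180,200,200,105)]))
E
```

```text
t 6.325 local mm [  0.3 -45.1] z 200.2 yaw-rack 0.0001 tz [-1.1e-03 -5.0e-04 -1.0e+00]
Flocal [-0.54 -0.86] -2.35 T [ 0.003 -0.082 -0.03 ]
```

View pics/d.png

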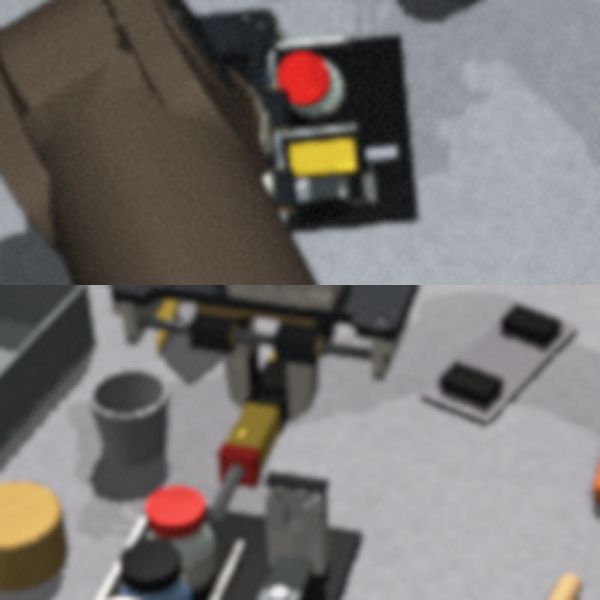

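The bar sits over the rack, roughly parallel to it, with the rear yellow part at top pixel (238,222). I'll check its lateral offset and yaw numerically.

Run:
```python
from h import *
t=cv2.imread("pics/t1.png")
y=blob(t,(20,120,80),(35,255,255),(220,210,35,25));P=plane("top",y,.2235)[:,:2]
L=(P-K["o"])@K["R"]*1e3
print(L.mean(0),L.min(0),L.max(0),len(y))
r=cv2.minAreaRect(L.astype(np.float32));print(r)
# centroid line x versus y
ys=np.round(L[:,1]/3);print(np.polyfit(L[:,1],L[:,0],1))
# low bracket top in first image: cap px
t0=cv2.imread("pics/top0.png")
for q in ([[632,262],[662,375]],[[580,262],[603,370]]):
    for z in(.084,.09,.096): print(z,((plane("top",np.array(q)/6+[144.6,174.6],z)[:,:2]-K["o"])@K["R"]*1e3).round(1).tolist())
b=cv2.inRange(cv2.cvtColor(t0,cv2.COLOR_BGR2HSV),(0,150,60),(8,255,255));p=np.argwhere(b[215:250,145:170])[:,::-1]+[145,215]
L=(plane("top",p,.133)[:,:2]-K["o"])@K["R"]*1e3;print("redcap",L.mean(0),L.min(0),L.max(0))
```

```text
[ -2.54832362 -93.55944255] [ -16.8936422  -119.07882617] [ 11.74093984 -67.86305704] 287
((-2.624821662902832, -93.43031311035156), (28.594953536987305, 51.21263885498047), 0.3302782475948334)
[ 0.01644912 -1.00935314]
0.084 [[22.2, -104.3], [-26.7, -112.9]]
0.09 [[21.4, -105.1], [-27.3, -113.6]]
0.096 [[20.6, -105.8], [-27.9, -114.3]]
0.084 [[24.3, -82.5], [-22.2, -88.4]]
0.09 [[23.5, -83.3], [-22.9, -89.2]]
0.096 [[22.6, -84.2], [-23.5, -90.1]]
redcap [ -1.67153152 118.26575944] [-23.4492161  112.57080356] [ 21.0443926  124.02554491]
```

Request:
carry_out --increments '[0,0,-20,0,0,0,0,0,-25,0,0,0,0,0,-25,0,0,0,0,0,-20,0,0,0,0,0,-7.5,0,0,0,0,0,0,0,0,0,-0.6,5,0,0,0,0,-0.6,5,0,0,0,0,-0.6,5,0,0,0,0,0,0,0,0,0,0,0,0,0,0,0,0]'

```text
clock: 7.8
position: [0.5435, 0.1669, 0.1033]
ee_rot: [2.084, 2.35, -0.0]
force: [-0.5, -0.0, -2.6]
width: 0.258
gripper_force: 55.0
```

Request:
carry_out --increments '[-0.6,5,0,0,0,0,0,0,0,0,0,0]'

```text
clock: 8.05
position: [0.5428, 0.1726, 0.1033]
ee_rot: [-2.083, -2.351, -0.001]
force: [0.1, -0.1, -2.6]
width: 0.261
gripper_force: 55.0
```

Request:
carry_out --increments '[-0.6,5,0,0,0,0,0,0,0,0,0,0]'

```text
clock: 8.3
position: [0.5422, 0.1776, 0.1033]
ee_rot: [-2.083, -2.351, -0.001]
force: [0.1, 1.1, -2.4]
width: 0.257
gripper_force: 55.0
```

Request:
carry_out --increments '[-0.6,5,0,0,0,0,0,0,0,0,0,0]'

```text
clock: 8.55
position: [0.5416, 0.1826, 0.1033]
ee_rot: [-2.083, -2.351, -0.001]
force: [0.4, -1.2, -2.1]
width: 0.258
gripper_force: 55.0
```

Request:
carry_out --increments '[-0.6,5,0,0,0,0,0,0,0,0,0,0]'

```text
clock: 8.8
position: [0.5412, 0.1864, 0.1031]
ee_rot: [2.084, 2.35, -0.001]
force: [1.2, -3.9, -2.7]
width: 0.253
gripper_force: 55.0
```

```bash
python3 -c "
from h import *
loc()"
```

```text
t 8.8 local mm [  1.  -10.6] z 103.1 yaw-rack -0.0008 tz [-0.    -0.001 -1.   ]
Flocal [ 0.73 -4.02] -2.72 T [-0.757 -0.242 -0.035]
```

Request:
carry_out --increments '[-0.5,3,0,0,0,0,-0.4,3,0,0,0,0,-0.4,3,0,0,0,0,-0.4,3,0,0,0,0,-0.4,3,0,0,0,0,-0.4,3,0,0,0,0,-0.4,2,0,0,0,0,0,0,0,0,0,0]'

```text
clock: 9.8
position: [0.5387, 0.2044, 0.103]
ee_rot: [2.085, 2.347, -0.004]
force: [1.8, -10.3, -1.1]
width: 0.257
gripper_force: 55.0
```

```bash
python3 -c "
from h import *
loc()
readout.observe()"
```

```text
t 9.8 local mm [0.7 7.5] z 103.0 yaw-rack -0.0027 tz [ 0.     -0.0034 -1.    ]
Flocal [  0.53 -10.45] -1.11 T [-2.183 -0.563 -0.1  ]
```

Request:
carry_out --increments '[-0.4,3,0,0,0,0,-0.3,2,0,0,0,0,-0.3,2,0,0,0,0,0,0,0,0,0,0]'

```text
clock: 10.3
position: [0.5379, 0.2104, 0.1029]
ee_rot: [2.086, 2.345, -0.005]
force: [3.5, -13.2, 0.4]
width: 0.259
gripper_force: 55.0
```

```bash
python3 -c "
from h import *
loc()
t=vision.get_image('side')[:,:,::-1].copy()
cv2.imwrite('pics/e.png',cv2.resize(t[210:400,170:340],(680,600),interpolation=cv2.INTER_CUBIC)[:600])"
```

```text
t 10.3 local mm [ 0.7 13.6] z 102.9 yaw-rack -0.0034 tz [-0.     -0.0045 -1.    ]
Flocal [  1.86 -13.55] 0.43 T [-2.587 -0.654 -0.11 ]
```

View pics/e.png

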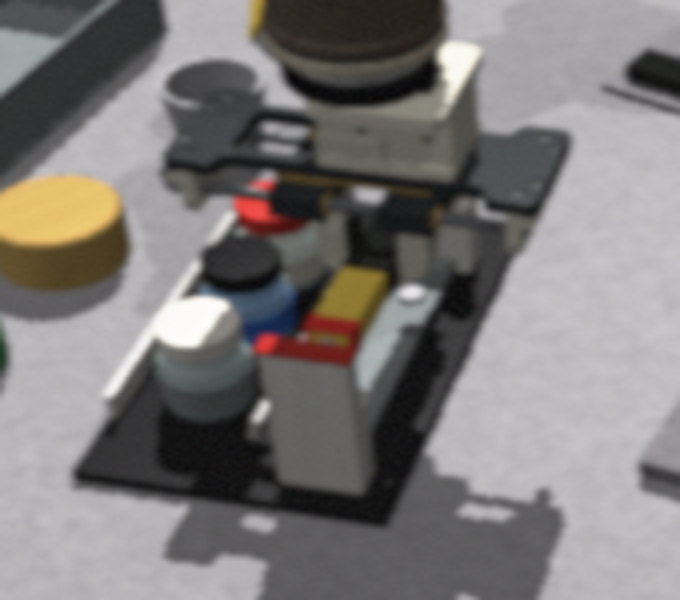

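Request:
carry_out --increments '[-0.1,1,-3,0,0,0,0,0,-3,0,0,0,0,0,-3,0,0,0,0,0,-3,0,0,0,0,0,-3,0,0,0,0,0,-3,0,0,0,0,0,0,0,0,0]'

```text
clock: 11.22
position: [0.5381, 0.2114, 0.0852]
ee_rot: [2.086, 2.345, -0.004]
force: [2.3, -13.2, 1.5]
width: 0.259
gripper_force: 55.0
```

```bash
python3 -c "
from h import *
loc()"
```

```text
t 11.225 local mm [ 1.  14.6] z 85.2 yaw-rack -0.0034 tz [ 5.0e-04 -4.2e-03 -1.0e+00]
Flocal [  0.65 -13.37] 1.47 T [-2.357 -0.608  0.11 ]
```

Request:
carry_out --increments '[0,0,-3,0,0,0,0,0,-2,0,0,0,0,0,-2,0,0,0,0,0,0,0,0,0]'

```text
clock: 11.72
position: [0.5391, 0.2118, 0.0785]
ee_rot: [2.085, 2.345, -0.001]
force: [5.0, -12.5, 0.7]
width: 0.256
gripper_force: 55.0
```

```bash
python3 -c "
from h import *
loc()"
```

```text
t 11.725 local mm [ 2.  14.8] z 78.5 yaw-rack -0.0033 tz [ 0.0025 -0.0033 -1.    ]
Flocal [  3.5  -13.01] 0.66 T [-2.081 -1.309  0.252]
```

Request:
carry_out --increments '[1,0.1,0,0,0,0,1,0.1,0,0,0,0,0,0,0,0,0,0]'

```text
clock: 12.1
position: [0.5394, 0.2117, 0.078]
ee_rot: [2.085, 2.346, -0.006]
force: [0.4, -13.5, 2.2]
width: 0.257
gripper_force: 55.0
```

```bash
python3 -c "
from h import *
loc()"
```

```text
t 12.1 local mm [ 2.3 14.6] z 78.0 yaw-rack -0.0028 tz [-6.0e-04 -4.5e-03 -1.0e+00]
Flocal [ -1.19 -13.42] 2.16 T [-2.231 -0.147  0.274]
```

Request:
carry_out --increments '[0,0,-2,0,0,0,0,0,-2,0,0,0,0,0,0,0,0,0]'

```text
clock: 12.48
position: [0.5393, 0.2116, 0.0738]
ee_rot: [2.085, 2.346, -0.006]
force: [1.6, -12.9, -1.3]
width: 0.259
gripper_force: 55.0
```

```bash
python3 -c "
from h import *
loc()"
```

```text
t 12.475 local mm [ 2.2 14.6] z 73.8 yaw-rack -0.0028 tz [-8.0e-04 -4.5e-03 -1.0e+00]
Flocal [  0.02 -12.97] -1.3 T [-2.17  -0.274  0.259]
```

Request:
carry_out --increments '[0,0,-3,0,0,0,0,0,-3,0,0,0,0,0,-2,0,0,0,0,0,0,0,0,0]'

```text
clock: 12.98
position: [0.539, 0.2125, 0.0659]
ee_rot: [2.085, 2.348, -0.005]
force: [-0.3, -10.2, 0.3]
width: 0.258
gripper_force: 55.0
```

```bash
python3 -c "
from h import *
loc()"
```

```text
t 12.975 local mm [ 2.  15.5] z 65.9 yaw-rack -0.0023 tz [-0.001  -0.0035 -1.    ]
Flocal [ -1.49 -10.1 ] 0.25 T [-1.712 -0.108  0.186]
```

Request:
carry_out --increments '[0,0,-3,0,0,0,0,0,-3,0,0,0,0,0,0,0,0,0]'

```text
clock: 13.35
position: [0.5388, 0.2119, 0.0596]
ee_rot: [2.086, 2.347, -0.007]
force: [0.2, -12.4, -0.4]
width: 0.26
gripper_force: 55.0
```

```bash
python3 -c "
from h import *
loc()"
```

```text
t 13.35 local mm [ 1.7 15. ] z 59.6 yaw-rack -0.0027 tz [-0.0016 -0.0043 -1.    ]
Flocal [ -1.29 -12.37] -0.41 T [-1.994 -0.066  0.179]
```

Request:
carry_out --increments '[-0.3,0,-2,0,0,0,0,0,-2,0,0,0,0,0,-2,0,0,0,0,0,0,0,0,0]'

```text
clock: 13.85
position: [0.5394, 0.2127, 0.0552]
ee_rot: [2.085, 2.346, -0.003]
force: [-2.1, -10.4, 11.8]
width: 0.258
gripper_force: 55.0
```

```bash
python3 -c "
from h import *
loc()"
```

```text
t 13.85 local mm [ 2.4 15.7] z 55.2 yaw-rack -0.003 tz [ 7.0e-04 -3.3e-03 -1.0e+00]
Flocal [ -3.31 -10.08] 11.84 T [-2.763  0.318 -0.227]
```

Request:
carry_out --increments '[0,0,-2,0,0,0,0,0,-1,0,0,0,0,0,0,0,0,0]'

```text
clock: 14.22
position: [0.5398, 0.2136, 0.0533]
ee_rot: [2.085, 2.346, -0.001]
force: [-4.1, -9.6, 20.7]
width: 0.257
gripper_force: 55.0
```

```bash
python3 -c "
from h import *
loc()"
```

```text
t 14.225 local mm [ 2.9 16.5] z 53.3 yaw-rack -0.0026 tz [ 0.002  -0.0024 -1.    ]
Flocal [-5.23 -9.04] 20.74 T [-2.746  0.756 -0.308]
```

```bash
python3 -c "
from h import *
t=vision.get_image('side')[:,:,::-1].copy();u=vision.get_image('top')[:,:,::-1].copy()
cv2.imwrite('pics/s2.png',t);cv2.imwrite('pics/t2.png',u)
z=lambda im,x,y,w,h,W,H:cv2.resize(im[y:y+h,x:x+w],(W,H),interpolation=cv2.INTER_CUBIC)
cv2.imwrite('pics/f.png',np.hstack([z(t,215,250,100,130,460,598),z(u,140,195,70,125,335,598)]))"
```

```text
(no output)
```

View pics/f.png

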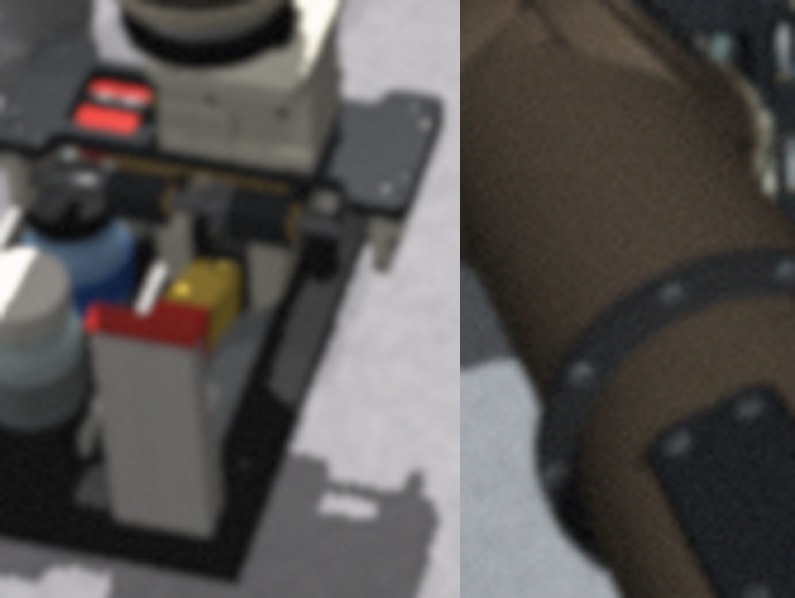

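The picture shows the bar behind the red cap, with the gripper clear of the jars. The force analysis puts the upward contact near the fixed-pin end. I'll back off and map where the contact starts.

Request:
carry_out --increments '[0,0,3,0,0,0,0,0,3,0,0,0,0,0,0,0,0,0]'

```text
clock: 14.7
position: [0.5387, 0.2123, 0.0567]
ee_rot: [2.086, 2.347, -0.006]
force: [0.9, -10.1, -3.6]
width: 0.259
gripper_force: 55.0
```

```bash
python3 -c "
from h import *
loc();print(readout.observe()['force'])"
```

```text
t 14.7 local mm [ 1.6 15.3] z 56.7 yaw-rack -0.0026 tz [-0.0013 -0.0038 -1.    ]
Flocal [ -0.28 -10.16] -3.57 T [-1.906 -0.364  0.006]
[  0.94696346 -10.12178159  -3.56710924]
```

Request:
carry_out --increments '[0,0,4,0,0,0,0,0,0,0,0,0,0,0,0,0,0,0]'

```text
clock: 15.08
position: [0.5385, 0.2122, 0.0606]
ee_rot: [2.086, 2.348, -0.006]
force: [-0.1, -9.7, -2.4]
width: 0.259
gripper_force: 55.0
```

```bash
python3 -c "
from h import *
loc();print(readout.observe()['force'])"
```

```text
t 15.075 local mm [ 1.4 15.3] z 60.6 yaw-rack -0.0024 tz [-0.0017 -0.004  -1.    ]
Flocal [-1.28 -9.62] -2.38 T [-1.922 -0.148  0.068]
[-0.11811438 -9.70194966 -2.38394789]
```

Request:
carry_out --increments '[-1.5,-0.2,0,0,0,0,0,0,-3,0,0,0,0,0,-3,0,0,0,0,0,-1.5,0,0,0,0,0,0,0,0,0]'

```text
clock: 15.7
position: [0.5384, 0.2128, 0.0553]
ee_rot: [2.085, 2.345, -0.002]
force: [-2.6, -11.1, 16.3]
width: 0.258
gripper_force: 55.0
```

```bash
python3 -c "
from h import *
loc();print(readout.observe()['force'])"
```

```text
t 15.7 local mm [ 1.4 15.9] z 55.3 yaw-rack -0.0031 tz [ 0.0017 -0.0029 -1.    ]
Flocal [ -3.92 -10.74] 16.26 T [-2.885  0.384 -0.342]
[ -2.60545955 -11.1348668   16.25684885]
```

Request:
carry_out --increments '[1.5,0.2,0,0,0,0,1.5,0.2,0,0,0,0,1,0.2,0,0,0,0,0,0,0,0,0,0]'

```text
clock: 16.2
position: [0.5396, 0.2132, 0.0543]
ee_rot: [2.086, 2.348, -0.008]
force: [-8.5, -9.9, 15.8]
width: 0.257
gripper_force: 55.1
```

```bash
python3 -c "
from h import *
loc();print(readout.observe()['force'])"
```

```text
t 16.2 local mm [ 2.6 16.1] z 54.3 yaw-rack -0.0023 tz [-0.0031 -0.0043 -1.    ]
Flocal [-9.6  -8.77] 15.81 T [-2.918  1.869 -0.423]
[-8.47426164 -9.86242179 15.80738139]
```

Request:
carry_out --increments '[-2,-0.2,0,0,0,0,-2,-0.2,0,0,0,0,-2,-0.2,0,0,0,0,-1,-0.2,0,0,0,0,0,0,0,0,0,0]'

```text
clock: 16.82
position: [0.5375, 0.2129, 0.0551]
ee_rot: [2.084, 2.345, 0.003]
force: [6.6, -9.2, 7.0]
width: 0.258
gripper_force: 55.0
```

```bash
python3 -c "
from h import *
loc();print(readout.observe()['force'])"
```

```text
t 16.825 local mm [ 0.5 16.1] z 55.1 yaw-rack -0.0028 tz [ 0.0051 -0.0015 -1.    ]
Flocal [ 5.5  -9.92] 7.01 T [-2.445 -1.61   0.141]
[ 6.64899022 -9.18859691  7.00509888]
```

Request:
carry_out --increments '[2,0.2,4,0,0,0,0,0,0,-0.025,-0.003,0,0,0,0,-0.025,-0.003,0,0,0,0,0,0,0]'

```text
clock: 17.32
position: [0.5368, 0.2126, 0.0577]
ee_rot: [2.059, 2.318, -0.056]
force: [2.7, -11.2, -0.8]
width: 0.26
gripper_force: 55.0
```

```bash
python3 -c "
from h import *
loc();print(readout.observe()['force'])"
```

```text
t 17.325 local mm [-0.2 15.9] z 57.7 yaw-rack -0.0024 tz [ 0.0061 -0.0537 -0.9985]
Flocal [  1.28 -11.48] -0.77 T [-1.812 -0.425 -0.092]
[  2.65005133 -11.24000843  -0.76964701]
```

Request:
carry_out --increments '[0,0,-3,0,0,0,0,0,-2,0,0,0,0,0,0,0,0,0]'

```text
clock: 17.7
position: [0.5374, 0.2132, 0.0544]
ee_rot: [2.06, 2.317, -0.053]
force: [-0.3, -9.6, 15.6]
width: 0.256
gripper_force: 55.0
```

```bash
python3 -c "
from h import *
loc();print(readout.observe()['force'])"
```

```text
t 17.7 local mm [ 0.5 16.4] z 54.4 yaw-rack -0.0028 tz [ 0.0078 -0.0525 -0.9986]
Flocal [-1.4  -9.47] 15.56 T [-2.799  0.159 -0.35 ]
[-0.25372745 -9.57404571 15.56291405]
```

```bash
python3 -c "
from h import *
s=cv2.cvtColor(cv2.imread('pics/side0.png'),cv2.COLOR_BGR2GRAY);t=cv2.cvtColor(cv2.imread('pics/top0.png'),cv2.COLOR_BGR2GRAY)
sub=s[285:345,245:295];ys,xs=np.unravel_index(np.argsort(sub.ravel())[-12:],sub.shape);print(sorted(zip(xs+245,ys+285,sub[ys,xs])))
for q in ([191.6,234.9],[229.3,230.4]):
  X,e=tri(q,[272.5,302.5]);print(X,e,K['R'].T@(X[:2]-K['o']))
im=cv2.imread('pics/side0.png')[250:380,185:305]
cv2.imwrite('pics/g.png',cv2.resize(im,(552,598),interpolation=cv2.INTER_CUBIC))
"
```

```text
[(np.int64(271), np.int64(301), np.uint8(193)), (np.int64(271), np.int64(302), np.uint8(217)), (np.int64(271), np.int64(303), np.uint8(209)), (np.int64(272), np.int64(301), np.uint8(208)), (np.int64(272), np.int64(302), np.uint8(225)), (np.int64(272), np.int64(303), np.uint8(218)), (np.int64(273), np.int64(301), np.uint8(210)), (np.int64(273), np.int64(302), np.uint8(225)), (np.int64(273), np.int64(303), np.uint8(214)), (np.int64(274), np.int64(301), np.uint8(197)), (np.int64(274), np.int64(302), np.uint8(214)), (np.int64(274), np.int64(303), np.uint8(200))]
[0.5188553  0.23197141 0.11000167] 0.013628229339787055 [-0.01567519  0.03727093]
[0.54762843 0.15768973 0.0286326 ] 0.002159136597873241 [ 0.00396179 -0.03993043]
```

View pics/g.png

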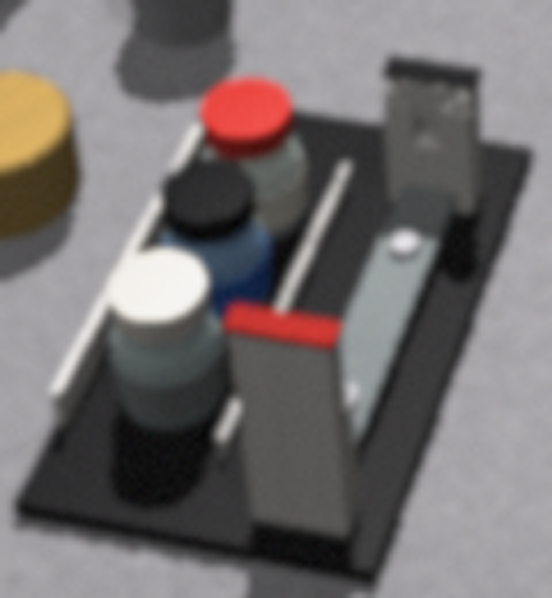

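The picture shows the low bracket's groove and the beam well below (about 29 mm), so nothing else is in the way. Fy has dropped from 13.5 to 9.5 N although the bar went further toward +y, so the fixed end seems to catch on the low bracket. I'll lift, level the bar and compress it a bit more.

Request:
carry_out --increments '[0.5,0,4,0.025,0.003,0,0,0,3,0.025,0.003,0,0,0,0,0,0,0]'

```text
clock: 18.08
position: [0.5374, 0.2114, 0.0601]
ee_rot: [2.086, 2.346, -0.005]
force: [-0.2, -13.1, 7.6]
width: 0.26
gripper_force: 55.0
```

```bash
python3 -c "
from h import *
loc()"
```

```text
t 18.075 local mm [ 0.3 14.6] z 60.1 yaw-rack -0.0034 tz [-0.     -0.0039 -1.    ]
Flocal [ -1.75 -12.95] 7.63 T [-2.901 -0.107  0.147]
```

Request:
carry_out --increments '[-0.1,1,0,0,0,0,-0.1,1,0,0,0,0,0,0,0,0,0,0]'

```text
clock: 18.45
position: [0.5374, 0.2128, 0.0603]
ee_rot: [2.085, 2.345, -0.006]
force: [-0.9, -16.1, 10.4]
width: 0.258
gripper_force: 55.0
```

```bash
python3 -c "
from h import *
loc()"
```

```text
t 18.45 local mm [ 0.4 16. ] z 60.3 yaw-rack -0.0035 tz [ 4.0e-04 -5.5e-03 -1.0e+00]
Flocal [ -2.86 -15.89] 10.41 T [-3.147 -0.037  0.211]
```

Request:
carry_out --increments '[-0.1,1,0,0,0,0,-0.1,1,0,0,0,0,0,0,0,0,0,0]'

```text
clock: 18.82
position: [0.5374, 0.2144, 0.0604]
ee_rot: [2.085, 2.344, -0.006]
force: [-0.3, -17.3, 11.5]
width: 0.254
gripper_force: 55.0
```

```bash
python3 -c "
from h import *
loc()"
```

```text
t 18.825 local mm [ 0.6 17.6] z 60.4 yaw-rack -0.0038 tz [ 6.0e-04 -5.9e-03 -1.0e+00]
Flocal [ -2.36 -17.16] 11.52 T [-3.284 -0.044  0.198]
```

```bash
cat > pitch.py <<'E'
from h import *
import sys
t=vision.get_image('side')[:,:,::-1].copy();cv2.imwrite('pics/s3.png',t)
def edges(f,box,x0):
    im=cv2.imread(f);p=blob(im,(18,90,50),(36,255,255),box);print(f,len(p),p.min(0),p.max(0))
    R=K["R"];o=K["o"]
    for side,off in(("left/+x",12),("right/-x",-12)):
        q=[]
        for r in np.unique(p[:,1]):
            c=p[p[:,1]==r,0]; q.append([c.min()-.5 if off>0 else c.max()+.5,r])
        O,d=ray("side",q);Ol=R.T@(O[:2]-o);dl=d[:,:2]@R
        k=((x0+off)/1e3-Ol[0])/dl[:,0];Y=Ol[1]+k*dl[:,1];Z=O[2]+k*d[:,2]
        print(side,[(round(a*1e3),round(b*1e3)) for a,b in zip(Y,Z)])
edges('pics/s1.png',(250,228,35,40),.3)
edges('pics/s2.png',(245,300,35,30),2.9)
edges('pics/s3.png',(245,290,35,40),.6)
E
python3 pitch.py
```

```text
pics/s1.png 206 [256 238] [273 257]
left/+x [(-27, 222), (-21, 224), (-15, 226), (-14, 224), (-14, 221), (-13, 219), (-8, 221), (-7, 219), (-1, 221), (5, 223), (5, 221), (11, 223), (11, 221), (17, 223), (7, 212), (-26, 183), (-43, 167), (-43, 164), (-42, 162), (-42, 159)]
right/-x [(27, 267), (-7, 239), (-18, 228), (-18, 226), (-23, 219), (-23, 216), (-22, 214), (-22, 212), (-22, 210), (-15, 212), (-15, 210), (-9, 212), (-8, 210), (-2, 212), (-2, 210), (5, 213), (5, 210), (11, 213), (12, 211), (18, 213)]
pics/s2.png 174 [251 300] [278 324]
left/+x [(-96, -20), (32, 86), (38, 89), (44, 92), (49, 95), (55, 97), (61, 100), (66, 103), (67, 101), (62, 93), (42, 69), (15, 38), (15, 36), (16, 33), (16, 31), (17, 28), (17, 25), (18, 23), (18, 20), (19, 18)]
right/-x [(-41, 39), (43, 102), (37, 94), (38, 92), (33, 83), (33, 81), (33, 78), (34, 76), (40, 79), (41, 77), (41, 74), (42, 72), (42, 69), (42, 67), (49, 70), (55, 74), (61, 77), (61, 74), (67, 78), (73, 81)]
pics/s3.png 162 [252 293] [279 319]
left/+x [(-107, -7), (-100, -3), (-99, -6), (-99, -9), (-98, -12), (-98, -15), (-105, -25), (-104, -28), (31, 94), (37, 97), (42, 100), (48, 103), (54, 105), (60, 108), (65, 111), (55, 98), (29, 69), (13, 49), (7, 41), (8, 38), (8, 36), (15, 39), (15, 36), (16, 34), (16, 31)]
right/-x [(-44, 58), (-44, 55), (-43, 53), (-36, 57), (-42, 47), (-42, 45), (-42, 42), (-41, 39), (53, 121), (42, 108), (31, 94), (31, 92), (32, 89), (32, 87), (33, 84), (39, 88), (40, 85), (40, 83), (40, 80), (41, 78), (41, 75), (48, 79), (54, 82), (60, 85), (66, 88)]
```

The side-edge fit is the key. The bar was level in the free carry, but now it's pitched about 25° with the sprung end up. The pin stuck to the tall face while the bar pivoted in the pads. Raising the gripper with the pin still pressed should swing it back.

Request:
carry_out --increments '[0.2,-2,4,0,0,0,0,0,4,0,0,0,0,0,4,0,0,0,0,0,4,0,0,0,0,0,4,0,0,0,0,0,4,0,0,0,0,0,4,0,0,0,0,0,4,0,0,0,0,0,4,0,0,0,0,0,4,0,0,0,0,0,4,0,0,0,0,0,0,0,0,0]'

```text
clock: 20.38
position: [0.5368, 0.2171, 0.1041]
ee_rot: [2.084, 2.35, 0.001]
force: [0.7, -0.2, -2.4]
width: 0.257
gripper_force: 55.0
```

```bash
cat > pitch.py <<'E'
from h import *
s=vision.get_image('side')[:,:,::-1].copy();loc()
st=readout.observe();R=K["R"];o=K["o"];p=st["position"];xl=(R.T@(p[:2]-o))[0]
# expected pixel of bar point ~45mm ahead
P=p+np.r_[R@[0,.045],.012]
c=vision.calibration("side");f=240/np.tan(np.radians(c["fov_y"]/2));q=np.linalg.inv(c["pose"])@np.r_[P,1]
u,v=c["cx"]+f*q[0]/-q[2],c["cy"]-f*q[1]/-q[2]
pts=blob(s,(18,90,50),(36,255,255),(int(u)-25,int(v)-30,50,60))
m=np.zeros(s.shape[:2],np.uint8);m[pts[:,1],pts[:,0]]=1
n,lab,stt,_=cv2.connectedComponentsWithStats(m);k=1+np.argmax(stt[1:,4]);pp=np.argwhere(lab==k)[:,::-1]
for off in(.012,-.012):
    e=np.array([[(lambda cc:cc.min()-.5 if off>0 else cc.max()+.5)(pp[pp[:,1]==r,0]),r] for r in np.unique(pp[:,1])])
    O,d=ray("side",e);Ol=R.T@(O[:2]-o);dl=d[:,:2]@R;kk=(xl+off-Ol[0])/dl[:,0]
    print("left" if off>0 else "right",[(round((Ol[1]+a*b[1])*1e3),round((O[2]+a*cz)*1e3)) for a,b,cz in zip(kk,dl,d[:,2])])
E
python3 pitch.py
```

```text
t 20.425 local mm [ 0.2 20.2] z 103.9 yaw-rack -0.0006 tz [ 3.e-04  1.e-04 -1.e+00]
Flocal [-0.91 -0.32] -3.24 T [-0.038 -0.083  0.021]
left [(35, 138), (41, 141), (47, 144), (52, 146), (63, 153), (68, 156), (64, 149), (39, 122), (18, 99), (12, 91), (13, 89), (13, 86), (14, 84), (14, 81), (15, 79), (15, 76), (16, 74), (16, 71)]
right [(42, 150), (37, 143), (38, 140), (38, 138), (38, 136), (39, 133), (39, 131), (40, 128), (40, 126), (41, 124), (41, 121), (41, 119), (48, 122), (54, 125), (54, 123), (60, 126), (66, 129), (72, 131)]
```

The bar now holds a fixed pitch of about 0.45 rad in the pads and is free of the wall. I'll lift it clear, take it back to its blocks, set it down level and regrip it deeper.

Request:
carry_out --increments '[0,-5,35,0,0,0,0,-10,40,0,0,0,-3,-30,30,0,0,-0.02,-5,-40,0,0,0,-0.027,-5,-40,0,0,0,-0.027,-5,-40,0,0,0,-0.027,-5,-40,0,0,0,-0.027,-5,-40,0,0,0,-0.027,-5,-40,0,0,0,-0.027,-5,-40,0,0,0,-0.027,-5,-40,0,0,0,-0.027,-5,-40,0,0,0,-0.027,-3,-26,0,0,0,-0.027,0,0,0,0,0,0,0,0,0,0,0,0]'

```text
clock: 22.3
position: [0.4859, -0.2128, 0.2086]
ee_rot: [-2.4, -2.026, -0.001]
force: [-0.5, 0.2, -2.8]
width: 0.257
gripper_force: 55.0
```

```bash
cat > bar.py <<'E'
from h import *
# red collar centroid by triangulation, and bar pitch from side image in the bar's vertical plane
t=vision.get_image('top')[:,:,::-1].copy();s=vision.get_image('side')[:,:,::-1].copy()
st=readout.observe();p=st["position"];M=Ro.from_rotvec(st["ee_rot"]).as_matrix();x=M[:,1]*np.sign(M[0,1]);yb=np.array([-x[1],x[0],0])
print("t",st["clock"],"tcp",p.round(4),"yaw",np.arctan2(x[1],x[0]).round(4),"tz",M[:,2].round(3),"F",st["force"].round(1))
def proj(n,P):
    c=vision.calibration(n);f=240/np.tan(np.radians(c["fov_y"]/2));q=np.linalg.inv(c["pose"])@np.r_[P,1];return c["cx"]+f*q[0]/-q[2],c["cy"]-f*q[1]/-q[2]
g=p+yb*.075+[0,0,.03]
q=[]
for n,im in(("top",t),("side",s)):
    u,v=proj(n,g);pt=np.vstack([blob(im,(0,130,50),(7,255,255),(int(u)-22,int(v)-22,44,44)),blob(im,(174,130,50),(180,255,255),(int(u)-22,int(v)-22,44,44))])
    q.append(pt.mean(0));print(n,pt.mean(0),len(pt),pt.min(0),pt.max(0))
X,e=tri(*q);r=X-p;print("collar",X.round(4),"gap",round(e,4),"rel along bar",(r@yb).round(4),"x",(r@x).round(4),"dz",r[2].round(4))
for n in[0]:
    pts=blob(s,(18,90,50),(36,255,255),(int(q[1][0])-15,int(q[1][1])-35,60,50))
    m=np.zeros(s.shape[:2],np.uint8);m[pts[:,1],pts[:,0]]=1
    nn,lab,stt,_=cv2.connectedComponentsWithStats(m);k=1+np.argmax(stt[1:,4]);pp=np.argwhere(lab==k)[:,::-1]
    for off in(.012,-.012):
        e=np.array([[(lambda cc:cc.min()-.5 if off>0 else cc.max()+.5)(pp[pp[:,1]==rr,0]),rr] for rr in np.unique(pp[:,1])])
        O,d=ray("side",e);O=O-p;kk=(off-O@x)/(d@x);Q=O+kk[:,None]*d
        print("L" if off>0 else "R",[(round(a*1e3),round(b*1e3)) for a,b in zip(Q@yb,Q[:,2])])
E
python3 bar.py
```

```text
t 22.4 tcp [ 0.486  -0.2125  0.2088] yaw -0.1679 tz [ 0.     0.001 -1.   ] F [ 0.3  0.4 -3.2]
top [352.05797101 248.97101449] 69 [345 243] [357 254]
side [340.64935065 155.72727273] 77 [335 150] [345 161]
collar [ 0.4934 -0.1502  0.253 ] gap 0.0039 rel along bar 0.0627 x -0.003 dz 0.0442
L [(74, 126), (74, 123), (74, 120), (69, 116), (53, 107), (32, 95), (-29, 66), (-36, 61), (-48, 52), (-73, 39)]
R [(111, 147), (91, 136), (71, 125), (49, 113), (27, 102), (10, 92), (-13, 79), (-31, 69), (-38, 63), (-32, 63)]
```

Request:
carry_out --increments '[0,0,-20,-0.11,0.018,0,0,0,-30,-0.11,0.018,0,0,0,-30,-0.11,0.018,0,0,0,-30,-0.105,0.018,0,0,0,-15,0,0,0,0,0,0,0,0,0,0,0,0,0,0,0]'

```text
clock: 23.28
position: [0.4859, -0.2154, 0.085]
ee_rot: [2.156, 1.812, -0.478]
force: [-0.2, -0.6, -2.1]
width: 0.254
gripper_force: 55.0
```

```bash
python3 bar.py
```

```text
t 23.375 tcp [ 0.486  -0.2154  0.0851] yaw -0.172 tz [-0.068 -0.421 -0.905] F [-0.2  0.4 -2.9]bar.py:12: RuntimeWarning: Mean of empty slice.
  q.append(pt.mean(0));print(n,pt.mean(0),len(pt),pt.min(0),pt.max(0))
  ret = um.true_divide(
Traceback (most recent call last):
  File "bar.py", line 12, in <module>
    q.append(pt.mean(0));print(n,pt.mean(0),len(pt),pt.min(0),pt.max(0))
                                                    ~~~~~~^^^
ValueError: zero-size array to reduction operation minimum which has no identity
```

Request:
carry_out --increments '[0,0,-25,0,0,0,0,0,-20,0,0,0,0,0,-10,0,0,0,0,0,-4,0,0,0,0,0,0,0,0,0]'

```text
clock: 24.0
position: [0.4859, -0.2142, 0.0252]
ee_rot: [2.153, 1.815, -0.479]
force: [0.6, -1.0, -3.3]
width: 0.257
gripper_force: 55.0
```

Request:
carry_out --increments '[0,0,-2,0,0,0,0,0,-2,0,0,0,0,0,0,0,0,0]'

```text
clock: 24.38
position: [0.4859, -0.2141, 0.021]
ee_rot: [2.153, 1.815, -0.48]
force: [-0.1, 1.1, -0.0]
width: 0.256
gripper_force: 55.0
```

Request:
carry_out --increments '[0,0,0,0,0,0,0,0,0,0,0,0,0,0,0,0,0,0,0,0,0,0.11,-0.018,0,0,0,0,0.11,-0.018,0,0,0,0,0.11,-0.018,0,0,2,-3,0.105,-0.018,0,0,0,-4,0,0,0,0,0,0,0,0,0]' --grip 0.5

```text
clock: 25.5
position: [0.4853, -0.2113, 0.0133]
ee_rot: [2.401, 2.026, -0.002]
force: [-0.7, 0.3, 0.6]
width: 0.501
gripper_force: 0.0
```

```bash
sed -i 's/+\[0,0,.03\]/+[0,0,.02]/' bar.py; python3 bar.py
python3 - <<'E'
from h import *
t=cv2.cvtColor(vision.get_image('top'),cv2.COLOR_RGB2BGR)
y=blob(t,(20,120,80),(35,255,255),(330,235,80,45));print(len(y),y.min(0),y.max(0));L=y[y[:,0]<362];print(plane("top",[[L[:,0].min()-.5,L[L[:,0]<L[:,0].min()+3,1].mean()]],.044))
E
```

```text
t 25.6 tcp [ 0.486  -0.2102  0.0137] yaw -0.1664 tz [-0.    -0.001 -1.   ] F [ 0.3 -0.6  0.6]
top [340.32692308 251.75      ] 52 [338 247] [343 258]
side [335.76190476 229.4047619 ] 42 [330 225] [340 237]
collar [ 0.497  -0.1373  0.0399] gap 0.0009 rel along bar 0.0737 x -0.0012 dz 0.0262
L [(29, 37), (35, 38), (35, 34), (41, 35), (40, 31), (46, 31), (52, 32), (52, 28), (57, 29), (51, 21), (33, 6), (27, -1), (20, -9), (20, -12), (20, -16), (20, -20), (13, -27)]
R [(60, 65), (48, 54), (35, 43), (29, 36), (22, 28), (22, 25), (22, 21), (28, 22), (27, 18), (21, 11), (27, 11), (33, 12), (32, 8), (38, 9), (44, 9), (50, 10), (56, 10)]
140 [343 249] [358 259]
[[ 0.49122181 -0.14293353  0.044     ]]
```

Request:
carry_out --increments '[0,0,0,0,0,0,0,0,0,0,0,0,0,0,0,0,0,0,0,0,0,0,0,0,0,0,0,0,0,0]' --grip 1 --newtons 60

```text
clock: 26.28
position: [0.4858, -0.2118, 0.0138]
ee_rot: [2.401, 2.025, 0.001]
force: [1.0, 2.1, 1.0]
width: 0.255
gripper_force: 60.0
```

Request:
carry_out --increments '[0,0,20,0,0,0,0,0,40,0,0,0,0,0,50,0,0,0,0,0,50,0,0,0,0,0,27,0,0,0,0,0,0,0,0,0,0,0,0,0,0,0]'

```text
clock: 27.15
position: [0.4845, -0.2122, 0.1994]
ee_rot: [-2.401, -2.024, 0.002]
force: [-0.8, -0.5, -2.7]
width: 0.254
gripper_force: 60.0
```

```bash
python3 bar.py
```

```text
t 27.25 tcp [ 0.4845 -0.2119  0.1991] yaw -0.17 tz [-0.003  0.001 -1.   ] F [ 0.5 -0.3 -2.3]
top [345.11428571 248.7       ] 70 [342 243] [349 255]
side [338.28       169.25333333] 75 [333 164] [342 176]
collar [ 0.4949 -0.1374  0.2225] gap 0.0026 rel along bar 0.0752 x -0.0024 dz 0.0234
L [(24, 31), (29, 31), (34, 30), (40, 30), (45, 30), (55, 32), (55, 29), (55, 27), (44, 18), (33, 10), (22, 1), (16, -4), (15, -7), (15, -11), (15, -14), (21, -14), (15, -20)]
R [(61, 56), (39, 42), (27, 34), (27, 31), (27, 28), (27, 25), (26, 22), (26, 19), (26, 16), (25, 13), (25, 10), (36, 13), (36, 10), (41, 10), (47, 10), (52, 10), (58, 10)]
```

Request:
carry_out --increments '[4,20,0,0,0,0.02,5,36,0,0,0,0.027,5.5,41,0,0,0,0.027,6,41,0,0,0,0.027,6,41,0,0,0,0.027,6,41,0,0,0,0.027,6,41,0,0,0,0.027,6,41,0,0,0,0.027,6,41,0,0,0,0.027,5,30,0,0,0,0.027,2.1,18,0,0,0,0.027,0,0,-10,-0.093,-0.0112,0,0,0,-20,-0.093,-0.0112,0,0,0,-20,-0.092,-0.0112,0,0,0,-20,0,0,0,0,0,-8,0,0,0,0,0,0,0,0,0,0,0,0,0,0,0]'

```text
clock: 29.5
position: [0.5439, 0.1782, 0.1236]
ee_rot: [1.939, 2.183, -0.271]
force: [0.4, 0.2, -2.3]
width: 0.252
gripper_force: 60.0
```

```bash
python3 -c "
from h import *
loc()"; python3 bar.py | tail -5
```

```text
t 29.5 local mm [  2.7 -19.1] z 123.6 yaw-rack -0.002 tz [ 0.0339 -0.2735 -0.9613]
Flocal [0.47 0.18] -2.28 T [ 0.355 -0.104  0.009]
t 29.6 tcp [0.5438 0.1786 0.1236] yaw 0.119 tz [ 0.034 -0.274 -0.961] F [-0.3 -0.4 -1.7]bar.py:12: RuntimeWarning: Mean of empty slice.
  q.append(pt.mean(0));print(n,pt.mean(0),len(pt),pt.min(0),pt.max(0))
  ret = um.true_divide(
Traceback (most recent call last):
  File "bar.py", line 12, in <module>
    q.append(pt.mean(0));print(n,pt.mean(0),len(pt),pt.min(0),pt.max(0))
                                                    ~~~~~~^^^
ValueError: zero-size array to reduction operation minimum which has no identity
```

Request:
carry_out --increments '[-2.2,4,0,0,0,0,-1,4,0,0,0,0,-0.3,3,0,0,0,0,-0.3,3,0,0,0,0,0,0,0,0,0,0,0,0,0,0,0,0]'

```text
clock: 30.35
position: [0.5396, 0.191, 0.1225]
ee_rot: [1.937, 2.182, -0.277]
force: [2.1, -6.2, -4.6]
width: 0.261
gripper_force: 60.0
```

```bash
python3 -c "
from h import *
loc()"
```

```text
t 30.35 local mm [ 0.  -5.9] z 122.5 yaw-rack -0.0017 tz [ 0.0326 -0.2774 -0.9602]
Flocal [ 1.31 -6.41] -4.6 T [-1.087 -0.561 -0.063]
```

Request:
carry_out --increments '[0.5,0,-3,0,0,0,0,0,-4,0,0,0,0,0,-4,0,0,0,0,0,-4,0,0,0,0,0,-4,0,0,0,0,0,0,0,0,0]'

```text
clock: 31.1
position: [0.54, 0.1915, 0.1036]
ee_rot: [1.937, 2.183, -0.276]
force: [2.5, -5.7, -1.3]
width: 0.254
gripper_force: 60.0
```

```bash
python3 -c "
from h import *
loc()"; sed -i 's/^edges.*//' pitch.py; python3 pitch.py
```

```text
t 31.1 local mm [ 0.5 -5.4] z 103.6 yaw-rack -0.0013 tz [ 0.0327 -0.2768 -0.9604]
Flocal [ 1.79 -5.98] -1.3 T [-0.788 -0.312 -0.037]
t 31.15 local mm [ 0.4 -5.5] z 103.6 yaw-rack -0.0013 tz [ 0.0327 -0.277  -0.9603]
Flocal [ 0.  -6.3] -0.85 T [-0.858 -0.388 -0.028]
left [(25, 126), (25, 123), (26, 121), (31, 124), (32, 121), (32, 119), (33, 116), (39, 119), (39, 117), (40, 114), (46, 117), (46, 115), (52, 118), (52, 115), (53, 113), (58, 116), (59, 113), (59, 111), (65, 114), (50, 96), (18, 61), (7, 46)]
right [(58, 162), (37, 140), (26, 127), (26, 124), (27, 122), (27, 119), (22, 111), (22, 109), (23, 106), (29, 110), (29, 107), (36, 110), (42, 113), (42, 111), (43, 109), (49, 112), (49, 109), (50, 107), (56, 110), (56, 108), (57, 105), (62, 108)]
```

Request:
carry_out --increments '[0,0,-3,0,0,0,0,0,-3,0,0,0,0,0,-3,0,0,0,0,0,-3,0,0,0,0,0,-3,0,0,0,0,0,0,0,0,0]'

```text
clock: 31.9
position: [0.5405, 0.1917, 0.0889]
ee_rot: [1.937, 2.182, -0.274]
force: [3.3, -5.5, -0.5]
width: 0.258
gripper_force: 60.0
```

```bash
python3 -c "
from h import *
loc()"
```

```text
t 31.9 local mm [ 0.9 -5.3] z 88.9 yaw-rack -0.0016 tz [ 0.0335 -0.2763 -0.9605]
Flocal [ 2.6  -5.81] -0.5 T [-0.701 -0.57  -0.077]
```

Request:
carry_out --increments '[0,0,-3,0,0,0,0,0,-3,0,0,0,0,0,0,0,0,0]'

```text
clock: 32.28
position: [0.5405, 0.1917, 0.0829]
ee_rot: [1.937, 2.182, -0.274]
force: [2.3, -5.5, -0.2]
width: 0.259
gripper_force: 60.0
```

```bash
python3 -c "
from h import *
loc()"; python3 pitch.py|grep left
```

```text
t 32.275 local mm [ 1.  -5.3] z 82.9 yaw-rack -0.0015 tz [ 0.0336 -0.2762 -0.9605]
Flocal [ 1.65 -5.71] -0.23 T [-0.719 -0.513 -0.045]
left [(27, 108), (33, 110), (33, 108), (34, 106), (39, 108), (40, 106), (46, 109), (46, 106), (47, 104), (52, 107), (53, 104), (53, 102), (59, 105), (60, 102), (65, 105), (66, 103), (66, 100), (72, 103), (67, 96), (52, 78), (26, 47), (3, 21)]
```

Request:
carry_out --increments '[1.5,-2,6,-0.065,-0.008,0,1.5,0,6,-0.064,-0.0078,0,0,0,0,0,0,0]'

```text
clock: 32.7
position: [0.5427, 0.1915, 0.0945]
ee_rot: [1.861, 2.103, -0.388]
force: [-0.0, -5.0, -2.1]
width: 0.257
gripper_force: 60.0
```

```bash
python3 pitch.py
```

```text
t 32.75 local mm [ 3.2 -6.5] z 94.4 yaw-rack 0.0002 tz [ 0.048  -0.3961 -0.917 ]
Flocal [ 1.   -4.74] -2.74 T [-0.439 -0.221 -0.041]
left [(20, 107), (26, 109), (27, 107), (27, 105), (33, 107), (34, 105), (39, 108), (40, 105), (40, 103), (46, 106), (47, 103), (47, 101), (53, 104), (53, 101), (59, 104), (60, 102), (65, 105), (66, 102), (66, 100), (67, 97), (62, 90), (36, 61), (3, 23)]
right [(54, 144), (32, 120), (26, 112), (27, 110), (21, 102), (22, 99), (28, 102), (29, 100), (35, 103), (35, 101), (36, 98), (36, 96), (42, 99), (43, 97), (43, 94), (49, 97), (50, 95), (50, 92), (51, 90), (57, 93), (57, 91), (58, 88), (58, 86)]
```

Request:
carry_out --increments '[0,0,-3,0,0,0,0,0,-3,0,0,0,0,0,0,0,0,0]'

```text
clock: 33.12
position: [0.5426, 0.1916, 0.0883]
ee_rot: [1.864, 2.104, -0.386]
force: [-0.8, -0.3, -2.1]
width: 0.26
gripper_force: 60.0
```

```bash
python3 pitch.py
```

```text
t 33.175 local mm [ 3.1 -5.6] z 88.5 yaw-rack 0.0003 tz [ 0.048  -0.3944 -0.9177]
Flocal [-0.51  0.37] -2.53 T [ 0.638 -0.052 -0.03 ]
left [(21, 102), (27, 105), (28, 102), (34, 105), (34, 103), (40, 106), (41, 103), (41, 101), (47, 104), (47, 101), (48, 99), (54, 102), (54, 99), (60, 102), (60, 100), (66, 102), (66, 100), (67, 98), (67, 95), (68, 93), (64, 85), (43, 61), (16, 30), (5, 15)]
right [(55, 139), (33, 116), (28, 108), (22, 100), (28, 103), (29, 100), (29, 98), (30, 95), (30, 93), (36, 96), (37, 94), (37, 91), (44, 94), (44, 92), (44, 89), (45, 87), (51, 90), (51, 88), (52, 85), (52, 83), (58, 86), (59, 84), (59, 81), (60, 79)]
```

The sprung pin has popped into the tall recess: Fy went to zero and the tip is about 7 mm past the groove back. Now I'll press along the bar to shorten it.

Request:
carry_out --increments '[-0.4,3,-1,0,0,0,-0.4,3,-1,0,0,0,-0.4,3,-1,0,0,0,0,0,0,0,0,0]'

```text
clock: 33.67
position: [0.5418, 0.1995, 0.0857]
ee_rot: [1.863, 2.101, -0.388]
force: [1.0, -4.2, -1.7]
width: 0.256
gripper_force: 60.0
```

```bash
python3 -c "
from h import *
loc()"
```

```text
t 33.675 local mm [3.2 2.2] z 85.7 yaw-rack -0.0006 tz [ 0.048  -0.3967 -0.9167]
Flocal [ 0.51 -4.27] -1.7 T [-0.294 -0.206 -0.022]
```

Request:
carry_out --increments '[-0.4,3,-1,0,0,0,-0.4,3,-1,0,0,0,-0.4,3,-1,0,0,0,0,0,0,0,0,0]'

```text
clock: 34.17
position: [0.5407, 0.2072, 0.0828]
ee_rot: [1.863, 2.099, -0.39]
force: [1.6, -6.9, 0.5]
width: 0.258
gripper_force: 60.0
```

```bash
python3 pitch.py
```

```text
t 34.225 local mm [3.1 9.9] z 82.8 yaw-rack -0.0017 tz [ 0.0476 -0.3985 -0.9159]
Flocal [ 0.26 -8.5 ] 0.28 T [-0.949 -0.229 -0.006]
left [(36, 96), (47, 104), (48, 101), (53, 104), (54, 102), (54, 99), (60, 102), (60, 100), (61, 97), (67, 100), (67, 98), (68, 96), (73, 98), (74, 96), (64, 83), (33, 48), (28, 40), (28, 37), (29, 34), (35, 38), (36, 35), (36, 33), (31, 24), (26, 15), (21, 7)]
right [(84, 149), (53, 115), (42, 102), (43, 99), (43, 97), (44, 95), (44, 92), (45, 90), (51, 93), (51, 90), (52, 88), (52, 85), (58, 89), (59, 86), (59, 84), (60, 81), (65, 85), (66, 82), (66, 80), (67, 77), (73, 81), (73, 78), (74, 76), (74, 73), (75, 71)]
```

Request:
carry_out --increments '[-0.1,0.8,-3,0.025,0.003,0,-0.1,0.8,-3,0.025,0.003,0,-0.1,0.8,-3,0.025,0.003,0,-0.1,0.8,-3,0.025,0.003,0,-0.1,0.8,-3,0.025,0.003,0,-0.1,0.8,-3,0.025,0.003,0,0,0,0,0,0,0]'

```text
clock: 35.1
position: [0.5403, 0.2101, 0.0646]
ee_rot: [1.95, 2.193, -0.259]
force: [0.6, -9.5, 0.3]
width: 0.262
gripper_force: 60.0
```

```bash
python3 -c "
from h import *
loc()"
```

```text
t 35.1 local mm [ 3. 13.] z 64.6 yaw-rack -0.0033 tz [ 0.03   -0.2584 -0.9656]
Flocal [-0.52 -9.56] 0.29 T [-1.655 -0.243 -0.036]
```

Request:
carry_out --increments '[-0.1,0.8,-3,0.025,0.003,0,-0.1,0.8,-3,0.025,0.003,0,-0.1,0.8,-3,0.025,0.003,0,0,0,0,0,0,0]'

```text
clock: 35.6
position: [0.5401, 0.2123, 0.0557]
ee_rot: [1.991, 2.238, -0.188]
force: [0.3, -11.1, 2.5]
width: 0.255
gripper_force: 60.0
```

```bash
python3 pitch.py
```

```text
t 35.65 local mm [ 3.1 15.4] z 55.7 yaw-rack -0.0033 tz [ 0.0216 -0.1855 -0.9824]
Flocal [  0.13 -10.49] 2.01 T [-1.787 -0.215  0.01 ]
left [(45, 82), (51, 85), (57, 88), (57, 85), (58, 83), (64, 86), (59, 78), (38, 54), (28, 39), (28, 37), (29, 34), (29, 32), (30, 29), (36, 33), (31, 24), (32, 21), (32, 19), (27, 10), (27, 8), (28, 5), (29, 2), (23, -7)]
right [(56, 98), (45, 85), (40, 76), (41, 74), (41, 71), (42, 69), (42, 66), (43, 64), (43, 61), (49, 65), (50, 62), (50, 60), (56, 63), (57, 61), (57, 58), (63, 61), (64, 59), (70, 62), (70, 60), (71, 57), (77, 61), (77, 58)]
```

Pitch follows the tool tilt: assuming that, the tip comes out at (119.5, 55) and the spring force matches. So the recess is near nominal height and the camera edges were occluded by the cap. I'll keep swinging the low end down.

Request:
carry_out --increments '[0.1,-0.5,-2.7,0.0265,0.0032,0,0,0,-2.7,0.0265,0.0032,0,0,0,-2.7,0.0265,0.0032,0,0,0,0,0,0,0]'

```text
clock: 36.15
position: [0.5402, 0.2118, 0.0474]
ee_rot: [2.033, 2.286, -0.11]
force: [1.4, -9.8, 2.5]
width: 0.26
gripper_force: 60.0
```

```bash
python3 -c "
from h import *
loc()"
```

```text
t 36.15 local mm [ 3.1 14.7] z 47.4 yaw-rack -0.0036 tz [ 0.0121 -0.1066 -0.9942]
Flocal [ 0.26 -9.91] 2.48 T [-1.773 -0.165  0.131]
```

Request:
carry_out --increments '[0,0,-2.7,0.0265,0.0032,0,0,0,-2.7,0.0265,0.0032,0,0,0,0,0,0,0]'

```text
clock: 36.52
position: [0.5403, 0.2118, 0.0418]
ee_rot: [2.061, 2.317, -0.056]
force: [0.3, -10.0, 2.3]
width: 0.257
gripper_force: 60.0
```

```bash
python3 -c "
from h import *
loc()"
```

```text
t 36.525 local mm [ 3.2 14.7] z 41.8 yaw-rack -0.0035 tz [ 0.0058 -0.0536 -0.9985]
Flocal [-0.89 -9.99] 2.28 T [-1.763 -0.226  0.148]
```

Request:
carry_out --increments '[0,0,-2.5,0.0265,0.0032,0,0,0,-1.5,0.0265,0.0032,0,0,0,0,0,0,0]'

```text
clock: 36.9
position: [0.5403, 0.2115, 0.0375]
ee_rot: [2.088, 2.347, -0.002]
force: [2.0, -10.1, -2.9]
width: 0.259
gripper_force: 60.0
```

```bash
python3 -c "
from h import *
loc()"
```

```text
t 36.9 local mm [ 3.1 14.4] z 37.5 yaw-rack -0.0035 tz [-6.e-04 -1.e-03 -1.e+00]
Flocal [  0.79 -10.29] -2.94 T [-2.217 -0.578  0.138]
```

Request:
carry_out --increments '[0,0,-1,0,0,0,0,0,0,0,0,0]'

```text
clock: 37.15
position: [0.5403, 0.2121, 0.0372]
ee_rot: [2.086, 2.348, -0.002]
force: [0.0, -11.4, 3.3]
width: 0.261
gripper_force: 60.0
```

Request:
carry_out --increments '[0,0,-1,0,0,0,0,0,0,0,0,0]'

```text
clock: 37.4
position: [0.5404, 0.2122, 0.0369]
ee_rot: [2.086, 2.347, -0.001]
force: [-3.2, -13.2, 12.0]
width: 0.258
gripper_force: 60.0
```

```bash
python3 -c "
from h import *
loc()"
```

```text
t 37.4 local mm [ 3.3 15.1] z 36.9 yaw-rack -0.0026 tz [ 6.0e-04 -1.6e-03 -1.0e+00]
Flocal [ -4.71 -12.68] 12.04 T [-2.769  0.35   0.083]
```

Both ends are on the floor: the contact is balanced, with the axis at about 55.5 mm. I'll ease up slightly and let the bar spring toward the low bracket.

Request:
carry_out --increments '[0,0,1.5,0,0,0,0.3,-2,0,0,0,0,0.3,-2,0,0,0,0,0.2,-2,0,0,0,0,0.2,-2,0,0,0,0,0,0,0,0,0,0]'

```text
clock: 38.15
position: [0.5411, 0.2052, 0.0374]
ee_rot: [-2.086, -2.349, -0.0]
force: [0.5, -7.2, -1.5]
width: 0.26
gripper_force: 60.0
```

```bash
python3 -c "
from h import *
loc()"
```

```text
t 38.15 local mm [3.2 8. ] z 37.4 yaw-rack -0.002 tz [-2.e-04  3.e-04 -1.e+00]
Flocal [-0.37 -7.16] -1.5 T [-1.703 -0.428  0.091]
```

Request:
carry_out --increments '[0.2,-2,0,0,0,0,0.2,-1,0,0,0,0,0,0,0,0,0,0]'

```text
clock: 38.52
position: [0.5414, 0.2027, 0.0374]
ee_rot: [-2.085, -2.349, -0.001]
force: [2.1, -6.0, -2.2]
width: 0.261
gripper_force: 60.0
```

```bash
python3 -c "
from h import *
loc()"
```

```text
t 38.525 local mm [3.2 5.5] z 37.4 yaw-rack -0.0017 tz [-0.     0.001 -1.   ]
Flocal [ 1.36 -6.16] -2.23 T [-1.464 -0.392  0.066]
```

Request:
carry_out --increments '[0.1,-1,0,0,0,0,0.1,-1,0,0,0,0,0,0,0,0,0,0]'

```text
clock: 38.9
position: [0.5416, 0.201, 0.0375]
ee_rot: [-2.085, -2.349, -0.002]
force: [2.1, -5.7, -3.1]
width: 0.26
gripper_force: 60.0
```

Request:
carry_out --increments '[0.1,-1,0,0,0,0,0,0,0,0,0,0]'

```text
clock: 39.15
position: [0.5417, 0.2003, 0.0375]
ee_rot: [-2.084, -2.349, -0.002]
force: [2.5, -4.7, -3.6]
width: 0.257
gripper_force: 60.0
```

Request:
carry_out --increments '[0.1,-1,0,0,0,0,0,0,0,0,0,0]'

```text
clock: 39.4
position: [0.5417, 0.2003, 0.0375]
ee_rot: [-2.083, -2.349, -0.004]
force: [2.0, -2.8, -6.7]
width: 0.256
gripper_force: 60.0
```

```bash
python3 -c "
from h import *
loc()"
```

```text
t 39.4 local mm [3.2 3.1] z 37.5 yaw-rack -0.0007 tz [ 2.0e-04  3.2e-03 -1.0e+00]
Flocal [ 1.6  -3.06] -6.74 T [-0.934 -0.71  -0.004]
```

The bar has bottomed in the low recess: y stopped moving, which matches 6 mm of compression. I'll release with a small opening and rise.

Request:
carry_out --increments '[0,0.5,-0.6,0,0,0,0,0,0,0,0,0,0,0,0,0,0,0]'

```text
clock: 39.78
position: [0.5417, 0.2004, 0.0374]
ee_rot: [-2.084, -2.349, -0.003]
force: [1.0, -6.7, -1.1]
width: 0.259
gripper_force: 60.0
```

Request:
carry_out --increments '[0,0,0,0,0,0,0,0,0,0,0,0,0,0,0,0,0,0,0,0,0,0,0,0]' --grip 0.67

```text
clock: 40.28
position: [0.5414, 0.2016, 0.0372]
ee_rot: [-2.082, -2.349, -0.005]
force: [0.0, 0.5, -0.1]
width: 0.33
gripper_force: 0.0
```

```bash
python3 -c "
from h import *
loc()"
```

```text
t 40.275 local mm [3.1 4.4] z 37.2 yaw-rack -0.0001 tz [ 1.e-04  4.e-03 -1.e+00]
Flocal [0.09 0.47] -0.13 T [-0.06  -0.143 -0.031]
```

Request:
carry_out --increments '[0,0,4,0,0,0,0,0,6,0,0,0,0,0,10,0,0,0,0,0,0,0,0,0]'

```text
clock: 40.78
position: [0.5422, 0.2015, 0.0583]
ee_rot: [-2.083, -2.349, -0.007]
force: [0.7, 0.4, 0.7]
width: 0.335
gripper_force: 0.0
```

Request:
carry_out --increments '[0,0,20,0,0,0,0,0,40,0,0,0,0,0,50,0,0,0,0,0,50,0,0,0,0,-30,30,0,0,0,-5,-40,0,0,0,0,-5,-50,0,0,0,0,-5,-50,0,0,0,0,-5,-50,0,0,0,0,-5,-40,0,0,0,0,0,0,0,0,0,0,0,0,0,0,0,0]'

```text
clock: 42.28
position: [0.5165, -0.0579, 0.248]
ee_rot: [-2.082, -2.35, -0.006]
force: [-0.2, 0.7, -0.2]
width: 0.327
gripper_force: 0.0
```

Run:
```python
from h import *
t=cv2.cvtColor(vision.get_image('top'),cv2.COLOR_RGB2BGR);s=cv2.cvtColor(vision.get_image('side'),cv2.COLOR_RGB2BGR)
z=lambda im,x,y,w,h,W,H:cv2.resize(im[y:y+h,x:x+w],(W,H),interpolation=cv2.INTER_CUBIC)
cv2.imwrite("pics/z.png",np.hstack([z(s,185,250,120,130,380,412),z(t,145,175,130,130,412,412)]))
y=blob(t,(20,120,80),(35,255,255),(165,210,90,40));L=(plane("top",y,.067)[:,:2]-K["o"])@K["R"]*1e3;print(L.mean(0),L.min(0),L.max(0),np.polyfit(L[:,1],L[:,0],1),len(y));loc()
```

```text
[0.37256935 0.85905653] [-15.06888923 -70.19710122] [14.86526145 71.7493395 ] [-0.01075027  0.38180444] 420
t 42.375 local mm [ -52.6 -249.5] z 247.7 yaw-rack 0.0019 tz [ 8.e-04  4.e-03 -1.e+00]
Flocal [-0.78  0.53] 0.2 T [-0.037 -0.092 -0.007]
```

View pics/z.png

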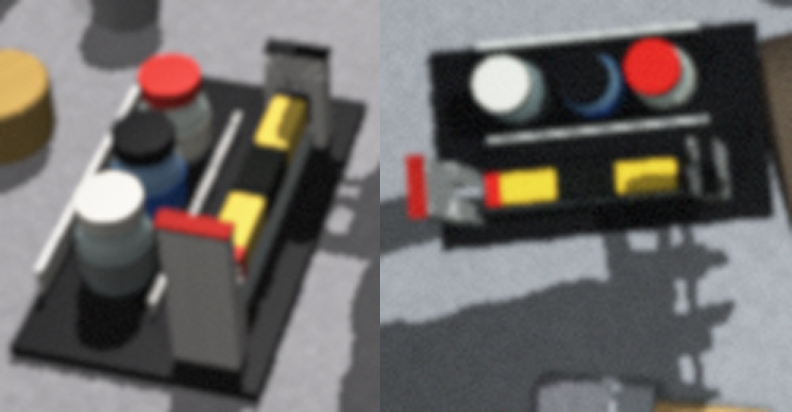

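The final picture shows the bar level between both brackets, with the red collar at the tall one. The jars are standing where they were and the arm is clear. Handing in.

```bash
python3 -c "
from cell import arm
print(arm.sign_off())"
```

```text
the job is handed in; nothing more can be done
None
```

The bar is locked in level between the two brackets and released, the job is handed in at about 42 s, and the jars still stand in place; after one failed slide and a regrip, I seated the sprung pin first with the bar tilted, then swung the fixed end down, instead of sliding it down level.

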